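Reload the label printer and close its cover

TASK

Reload the small label printer: take the orange label cassette out of its blue dock, set it down flat and upright on the floor of the printer's well, between the green ribs (lower it in, do not drop it), and only then lower the smoky cover gently until it is fully shut. You can only reach the cassette by its two ends in the dock and only by its other two sides in the printer, so put it down on the table in between and take it again. Leave everything else on the table where it is, and neither slam nor force the printer.

Things in the scene. Friction and masses are not known exactly. Their poses are not given: they have to be found in the camera images.
- printer: grey label printer, fixed, 190 (x) x 112 (y) x 80 mm high without cover; origin: centre of its underside, front faces its -x. Open well x = -87 to +45 mm, 52 mm wide in y, floor at z = 15; solid cheeks 30 mm thick either side, tops at z = 80; front wall 8 mm, rear housing 50 mm thick, same height. Room for fingers is only fore and aft (x) of the cassette
- well_floor (a point): centre of the cassette's seat on the well's floor (printer frame -20, 0, 15 mm), axes as the printer's. Two green ribs across the floor, 6 mm thick and 10 mm high, leave a 68 mm gap in x centred here; the cassette's 60 mm side (x) fits between them, its 46 mm (y) in the well's 52 mm
- cover (a joint): angle of the smoky see-through cover hinged on the printer's rear top edge, rad: 0 shut, 1.57 upright, at most 1.95 (leaning back). Stiff hinge: stays where left, moves at a few newtons on its free edge. A plate 190 mm long, 112 wide, 8 thick, with a green lip 50 wide, 8 thick, sticking out 12 mm more at mid free edge
- cover_hinge (a point): middle of the cover's hinge line (printer frame 95, 0, 80 mm); the cover's underside when shut lies at this height, its outer face 8.5 mm above
- cover_lip (a point): tip of the green lip, in mid thickness, 202 mm from the hinge; moves with the cover
- dock: blue refill dock, fixed to the table: base 100 (x) x 110 (y) x 10 mm, with two walls 12 mm thick, 70 mm wide in y, tops at z = 68 mm, 66 mm apart, before and behind (x) the cassette; open to its own +y and -y. Origin: centre of its underside
- cassette: orange label cassette, loose, about 0.18 kg: a box 60 (x) x 46 (y) x 50 mm high, white discs on its two y ends, white patch on top. Origin: centre of its underside. It starts standing in the dock, aligned with it, 60 mm side between the dock's walls; grip it there across its 46 mm (along y), in the printer across its 60 mm (along x)
- scan_stand: bystander: black scanner stand 80 x 64 x 65 mm, origin under its centre
- label_roll: bystander: white spare label roll lying flat, 68 mm across, 35 mm high, origin under its centre
- tape_roll: bystander: blue tape roll lying flat, 72 mm across, 24 mm high, origin under its centre
- tag_stack: bystander: stack of white tags 85 x 55 x 14 mm, origin under its centre
- scrap_tray: bystander: open steel scrap tray 120 x 100 x 35 mm, origin under its centre
- stapler: bystander: red and black stapler 110 x 32 x 38 mm, origin under its centre
Things that resemble listed ones, but are neither listed nor needed, are in the scene too. What is shaped like the cassette but purple or red is not meant.

How it is judged:
By the outcome, as a careful person would: the job done as asked, in the order asked, and still so for the second after the job is handed in, with the robot touching nothing.
It also fails if it takes over 72 s, if anything falls off the work surface, if the arm or the gripper's body presses on something with over 40 N, if the wrist force passes 120 N, or if a joint passes its speed limit or range.

ROBOT

A 6-joint arm with a two-finger parallel gripper is mounted at the origin on the work surface. World frame = base frame: x ahead of the robot, y to its left, z up, the work surface at z = 0. Lengths are in m, angles in rad, forces in N, time in s.
With the tool pointing down it reaches from about 0.35 to 0.725 m from the base axis. Payload 6 kg.
Tool frame: the origin (TCP) lies at the very end of the fingers, on their centre line; the grasp point (between the pads) lies 19 mm behind it (manip.tcp_to_grasp is the distance from the TCP to the grasp point, in m); z points along the fingers, y is the line along which they close (so a half turn about z gives the same grasp; the last joint's range is limited). The gripper opens to 85 mm and grips with 20 to 120 N. Pads are 22 mm wide; open, the fingers measure 114 mm over their backs; the gripper's body (76 mm by 85 mm) begins 54 mm behind the grasp point. The pads swing forward as they close: fully open they stand 13 mm farther back than shut.
Start: joints at [1.487, 0.04, 0.085, 0, -1.615, -0.334], TCP at [0.243, 0.548, 0.231] pointing down, gripper open.
Joint ranges: [-2.56, 2.56], [-1.29, 2.01], [-1.08, 1.49], [-3.29, 1.98], [-2.81, -0.18], [-2.99, 2.99]. Speed limits (rad/s): [2.57, 2.57, 3.01, 3.14, 3.14, 3.14].

INTERFACE

Orientations are given as a unit quaternion [w, x, y, z].
In Python, from bench import manip gives the robot as it stands.
- The arm moves only by the tool move_arm, never from a script. Its argument "rows" is a list of rows, each a list of 3 entries, a list of its own where there are three numbers: the shift along the tool's x, y, z in mm, then the turn, a rotation vector about the tool's x, y, z in degrees, then the opening, from 0 (shut) to 1 (fully open). A call has 1 to 8 rows; each row is the pose to reach, as a shift and turn from the pose commanded when the call began, along the tool's axes at that moment; what a row does not reach only later rows make up. A row lasts 1/10 s, in which the tool goes at most 50 mm and 8.59 degrees, less where a joint would pass 70% of its speed; a pose out of reach is approached as far as the arm can. A call with a gripper value outside its range is refused whole. The fingers move at their own pace and stop on an object; "newtons" is the grip in N (left out, the last holds). Time passes only in rows, so rows that repeat a pose let the fingers close. It gives the time, the measured TCP pose, the force, the opening and the grip force at its end, in the units of the state.
- manip.get_obs(): the state, without advancing time (a new reading comes with each control period).
- manip.read_camera(name): name is "side" or "top"; returns (picture, depth): 400x640x3 uint8, red, green, blue; 400x640 float32, m along the optical axis (not along the pixel's ray), 0 where there is no reading.
- manip.get_calibration(name): a dict with "intrinsics" (3x3 intrinsics, pixels), "rvec" (rotation vector, rad) and "tvec" (3), from world to camera coordinates, as OpenCV has them. Camera axes: x right, y down, z forward; pixel columns grow to the right and rows downward; lengths in m; the calibration is good to about 2 mm. A picture is of the moment at which its call begins. get_calibration takes no time and is no camera call.
- manip.close_job(): hands the job in; it is judged then, once.
Trained networks look in the newest picture that a camera, given by its name, has taken for a name from the list of things; names that differ only in an ending like _2 or _b are one class to them, and where a whole thing is asked for, a point or a joint stands for the part that bears it (a point fixed in the world has none). Each returns a list of dicts, best first, with "conf" (0 to 1); they miss things now and then, are a little off and sometimes report something else, mostly with a low value. They report only what shows in the picture. A call takes as long as a camera call. They do not tell look-alikes from the thing itself.
- manip.cut_out(camera, thing): "pixels" (400x640 bool, what is visible of it) and "rect" ([left, top, right, bottom] in pixels, round what is visible of it).
- manip.spot_point(camera, thing): "location" ([column, row] in pixels: a listed point, or the origin of a listed thing).
The state is a dict: "t": time; "joint_positions": joint angles; "qd": joint speeds; "joint_torque": joint torques, N m; "eef_pos": TCP position; "tcp_rot": TCP orientation; "contact_force": force on the tool from outside, world axes, zero at the start; "moment": the same for the moment, N m; "gripper_width": finger opening in m; "grasp_force": force on a finger pad.
Only numpy, scipy, OpenCV 4.12 (cv2) and the standard library are available. Lean on these libraries where they do the work, as an engineer would, in place of code of your own. Each camera call takes 0.05 s, during which the arm holds its last target. There are 200 camera calls.

## Working session

There is one attempt and no reset: what is moved stays moved. The work goes in short steps, Python scripts to look and compute and a tool call to move; the robot and the scene stay as the last step left them, time stands still between calls to the robot, and variables do not carry over. Pictures are saved under pics/ and viewed, at most 10 in all, crops included, and the job is handed in when it is done.

Besides the shell and the picture viewer there is one more tool, called after "Request:" as a command line: name --argument value ..., lists and objects as JSON in quotes. move_arm: Moves the arm, as the interface text tells. Its arguments: {"type":"object","properties":{"rows":{"type":"array"},"newtons":{"type":"number"}},"required":["rows"]}

```bash
mkdir -p pics; ls
cat > h.py <<'E'
import numpy as np, cv2
from bench import manip
from scipy.spatial.transform import Rotation as R
def cal(n):
    c=manip.get_calibration(n); K=np.array(c["intrinsics"]);M=cv2.Rodrigues(np.array(c["rvec"],float))[0];t=np.array(c["tvec"],float).ravel();return K,M,t
def cloud(n,d):
    K,M,t=cal(n); v,u=np.mgrid[0:d.shape[0],0:d.shape[1]]
    p=np.stack([(u-K[0,2])/K[0,0]*d,(v-K[1,2])/K[1,1]*d,d],-1)
    return (p-t)@M
def save(n,f):
    im,d=manip.read_camera(n); cv2.imwrite("pics/"+f,im[...,::-1]); np.savez("/tmp/"+n,im=im,d=d); return im,d
def tool(o=None):
    o=o or manip.get_obs(); w,x,y,z=o["tcp_rot"]; return np.array(o["eef_pos"]),R.from_quat([x,y,z,w])
E
python3 - <<'E'
from h import *
for n in("top","side"):
    im,d=save(n,n+"0.png"); P=cloud(n,d); K,M,t=cal(n); print(n,"cam",-M.T@t,M[2])
    for th in["printer","cover","dock","cassette","scan_stand","label_roll","tape_roll","tag_stack","scrap_tray","stapler"]:
        for r in manip.cut_out(n,th)[:3]:
            m=r["pixels"]&(d>0); q=P[m]
            if r["conf"]<.3 or len(q)<5: continue
            print(th,round(r["conf"],2),np.round(r["rect"]),np.round(np.percentile(q,2,axis=0),3),np.round(np.percentile(q,98,axis=0),3))
    for th in["well_floor","cover_hinge","cover_lip","dock","cassette","printer"]:
        print(th,[(round(r["conf"],2),np.round(r["location"],1)) for r in manip.spot_point(n,th)[:3]])
o=manip.get_obs();print(o["t"],o["tcp_rot"],manip.tcp_to_grasp)
p,r=tool(o);print(p,r.as_matrix().round(3))
E
```

```text
pics
top cam [0.40867154 0.00352427 1.23498252] [ 0.09697316  0.01360409 -0.99519402]
printer 0.84 [361. 142. 416. 242.] [ 0.404 -0.254  0.004] [ 0.632 -0.128  0.273]
cover 0.81 [362. 145. 412. 178.] [ 0.592 -0.233  0.09 ] [ 0.632 -0.125  0.279]
dock 0.95 [221. 187. 264. 230.] [0.439 0.183 0.006] [0.546 0.298 0.073]
cassette 0.92 [231. 197. 254. 219.] [0.464 0.209 0.012] [0.525 0.268 0.066]
cassette 0.91 [224. 152. 248. 179.] [0.6   0.23  0.002] [0.663 0.289 0.056]
cassette 0.67 [243. 240. 266. 266.] [0.327 0.165 0.004] [0.384 0.226 0.056]
scan_stand 0.72 [449. 195. 462. 230.] [ 0.43  -0.427  0.002] [ 0.535 -0.393  0.044]
scan_stand 0.59 [307. 142. 335. 171.] [ 0.614 -0.039  0.012] [0.692 0.033 0.071]
label_roll 0.9 [325. 241. 344. 259.] [ 0.334 -0.073  0.028] [ 0.394 -0.012  0.041]
tag_stack 0.82 [183. 214. 207. 244.] [0.388 0.361 0.01 ] [0.469 0.422 0.02 ]
scrap_tray 0.87 [170. 146. 207. 188.] [0.568 0.369 0.   ] [0.687 0.468 0.038]
stapler 0.81 [448. 195. 463. 231.] [ 0.435 -0.426  0.009] [ 0.533 -0.394  0.044]
stapler 0.4 [292. 238. 319. 259.] [0.333 0.013 0.001] [0.4  0.08 0.03]
[... 1308 characters left out ...]
8 0.361 0.   ] [0.685 0.473 0.037]
stapler 0.74 [302. 311. 347. 332.] [ 0.432 -0.435  0.003] [ 0.535 -0.401  0.042]
well_floor [(0.71, array([301. , 181.6])), (0.6, array([307.4, 263.2])), (0.44, array([349. , 237.2]))]
cover_hinge [(0.96, array([353.2, 238.8]))]
cover_lip [(0.78, array([362.7, 177.3])), (0.43, array([268.9, 238. ]))]
dock [(0.56, array([299.6, 183.5])), (0.5, array([263.8, 219.5]))]
cassette [(0.64, array([296.9, 180.9])), (0.64, array([262.7, 192.4]))]
printer [(0.57, array([317.2, 264.5]))]
1.7 [ 2.54253810e-05  9.78260294e-01 -2.07380800e-01 -5.17502476e-06] 0.0187
[0.24341246 0.54838514 0.23126918] [[ 0.914 -0.406 -0.   ]
 [-0.406 -0.914 -0.   ]
 [ 0.     0.    -1.   ]]
```

View pics/top0.png

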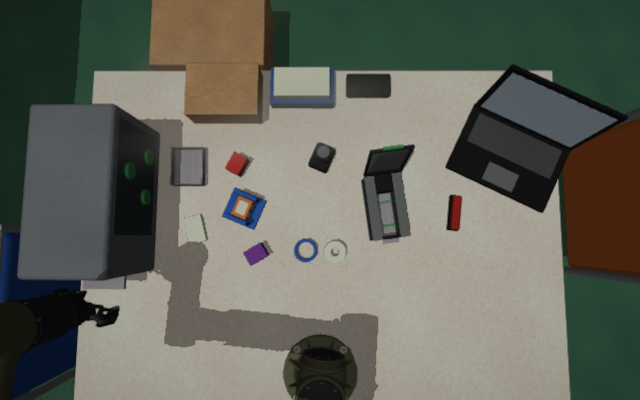

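View pics/side0.png

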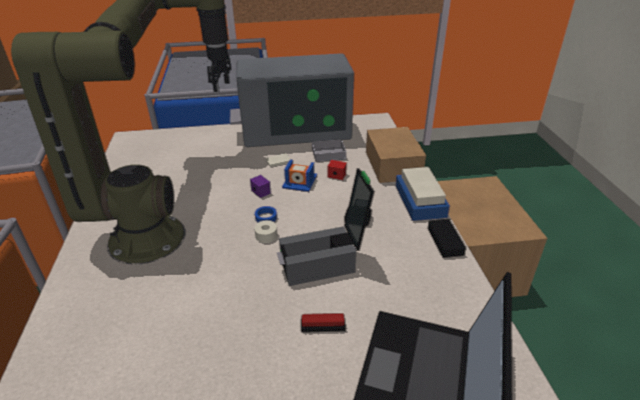

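Both pictures agree. In the top view the orange cassette is in the blue dock at (243,207). The printer is at (386,207) with its cover leaning back at about (388,160). The red (236,163) and purple (257,253) boxes are decoys. The table between dock and printer, around (315,205), is free. Next I fit box models to the depth clouds.

```bash
cat > fit.py <<'E'
from h import *
from scipy.optimize import least_squares
def box(cx,cy,cz,lx,ly,lz): return np.array([cx,cy,cz]),np.array([lx,ly,lz])/2
mm=1e-3
PR=[(-20.5,0,7.5,149,112,15),(0,41,40,190,30,80),(0,-41,40,190,30,80),(-91,0,40,8,112,80),(70,0,40,50,112,80),(-57,0,20,6,52,10),(17,0,20,6,52,10)]
CA=[(0,0,25,60,46,50)]
DK=[(0,0,5,100,110,10),(39,0,34,12,70,68),(-39,0,34,12,70,68)]
def sdf(p,B):
    out=[]
    for b in B:
        c,h=box(*(np.array(b)*mm)); q=np.abs(p-c)-h
        out.append(np.linalg.norm(np.maximum(q,0),axis=1)+np.minimum(q.max(1),0))
    return np.min(out,axis=0)
def fit(p,B,x0):
    def f(s):
        q=p-[s[0],s[1],s[3]]; c,sn=np.cos(s[2]),np.sin(s[2])
        return sdf(np.c_[c*q[:,0]+sn*q[:,1],-sn*q[:,0]+c*q[:,1],q[:,2]],B)*1000
    best=min((least_squares(f,[x0[0],x0[1],y,0],loss="soft_l1",x_scale=[.01,.01,.1,.01],diff_step=1e-4) for y in x0[2]),key=lambda r:r.cost)
    return best.x,np.median(np.abs(best.fun))
E
python3 - <<'E'
from fit import *
al=[]
for n in("top","side"):
    z=np.load(f"/tmp/{n}.npz");d=z["d"];P=cloud(n,d);im=z["im"].astype(int);ok=(d>0)
    def sel(a,b,c,e,z0,z1): return ok&(P[...,0]>a)&(P[...,0]<b)&(P[...,1]>c)&(P[...,1]<e)&(P[...,2]>z0)&(P[...,2]<z1)
    pr=P[sel(.38,.66,-.29,-.1,.012,.086)]; dk=P[sel(.42,.57,.16,.32,.006,.09)]
    al.append((pr,dk))
    print(n,len(pr),len(dk))
    print(" pr",*fit(pr,PR,(.505,-.19,np.arange(-.4,.5,.2))))
    print(" dk",*fit(dk,[*DK,(0,0,35,60,46,50)],(.495,.238,np.arange(-.8,.81,.2))))
    cv=P[sel(.56,.7,-.27,-.09,.1,.29)]; c=cv.mean(0); print(" cover",c,np.linalg.svd(cv-c)[2][2], len(cv), np.percentile(cv,[1,99],axis=0).round(3).tolist())
    tb=P[sel(.45,.6,-.05,.1,-.03,.03)];print(" table z",np.median(tb[:,2]))
print("both",fit(np.r_[al[0][0],al[1][0]],PR,(.505,-.19,np.arange(-.4,.5,.2))))
print("both",fit(np.r_[al[0][1],al[1][1]],[*DK,(0,0,35,60,46,50)],(.495,.238,np.arange(-.8,.81,.2))))
E
```

```text
top 2651 1150
 pr [ 0.49822317 -0.19541056  0.13555456  0.00188297] 1.1447772379589038
 dk [ 0.49535748  0.23888629 -0.36231716  0.0018141 ] 1.3473264327087024
 cover [ 0.61507605 -0.17793748  0.2036862 ] [-0.97645915 -0.12521349  0.17563916] 1059 [[0.593, -0.234, 0.101], [0.637, -0.123, 0.28]]
 table z 0.0016346641473504483
side 3321 771
 pr [ 0.49872994 -0.19630804  0.13567384  0.00101104] 1.115668458800706
 dk [ 0.49509555  0.23790913 -0.39668741  0.0013354 ] 1.200012697878507
 cover [ 0.61453112 -0.18943678  0.19451172] [-0.9740792  -0.14983453  0.16946775] 1315 [[0.593, -0.239, 0.102], [0.636, -0.126, 0.279]]
 table z 0.0011710428556912448
both (array([ 0.49863246, -0.19604063,  0.13526046,  0.0015266 ]), np.float64(1.1972248444603995))
both (array([ 0.49509923,  0.23831576, -0.38801401,  0.00168351]), np.float64(1.268871965444486))
```

```bash
cat >> h.py <<'E'
def rel(xyz,yawline=None):
    "shift mm and turn deg for tool pointing down at xyz, closing line at angle yawline (rad, mod pi)"
    o=manip.get_obs(); p,r=tool(o); s=r.inv().apply(np.array(xyz)-p)*1000
    A=r.as_matrix(); cur=np.arctan2(A[1,1],A[0,1]); out=[]
    for k in ([0,1] if yawline is not None else [0]):
        y=cur if yawline is None else yawline+k*np.pi
        ty=np.array([np.cos(y),np.sin(y),0]); tz=np.array([0,0,-1.]); T=np.c_[np.cross(ty,tz),ty,tz]
        out.append(np.degrees((r.inv()*R.from_matrix(T)).as_rotvec()).round(2))
    print("shift",s.round(1),"turn",*out)
def st():
    o=manip.get_obs(); print("t",o["t"],"q",np.round(o["joint_positions"],2),"p",np.round(o["eef_pos"],4),"F",np.round(o["contact_force"],1),"w",round(float(o["gripper_width"]),4),"g",np.round(o["grasp_force"],1))
E
python3 - <<'E'
from h import *
for n in("top","side"):
    z=np.load(f"/tmp/{n}.npz");P=cloud(n,z["d"]);ok=z["d"]>0
    for x0 in np.arange(.1,.8,.1):
        for y0 in np.arange(.2,.8,.1):
            m=ok&(abs(P[...,0]-x0-.05)<.05)&(abs(P[...,1]-y0-.05)<.05)
            if m.sum()>10: print(n,x0.round(1),y0.round(1),np.percentile(P[m][:,2],98).round(2),end=" |")
    print()
rel((.495,.238,.15),-.38+np.pi/2); st()
E
```

```text
top 0.1 0.2 0.01 |top 0.1 0.3 0.01 |top 0.1 0.4 0.01 |top 0.1 0.5 0.59 |top 0.1 0.6 0.01 |top 0.1 0.7 0.01 |top 0.2 0.2 0.01 |top 0.2 0.3 0.01 |top 0.2 0.4 0.35 |top 0.2 0.5 0.6 |top 0.2 0.6 0.32 |top 0.2 0.7 0.01 |top 0.3 0.2 0.05 |top 0.3 0.3 0.02 |top 0.3 0.4 0.01 |top 0.3 0.5 0.29 |top 0.3 0.6 0.29 |top 0.3 0.7 0.29 |top 0.4 0.2 0.07 |top 0.4 0.3 0.02 |top 0.4 0.4 0.02 |top 0.4 0.5 0.29 |top 0.4 0.6 0.29 |top 0.4 0.7 0.29 |top 0.5 0.2 0.07 |top 0.5 0.3 0.03 |top 0.5 0.4 0.04 |top 0.5 0.5 0.29 |top 0.5 0.6 0.29 |top 0.5 0.7 0.29 |top 0.6 0.2 0.06 |top 0.6 0.3 0.04 |top 0.6 0.4 0.04 |top 0.6 0.5 0.29 |top 0.6 0.6 0.29 |top 0.6 0.7 0.29 |top 0.7 0.2 0.1 |top 0.7 0.3 0.1 |top 0.7 0.4 0.1 |top 0.7 0.5 0.29 |top 0.7 0.6 0.29 |top 0.7 0.7 0.29 |
side 0.1 0.2 0.01 |side 0.1 0.3 0.01 |side 0.1 0.4 0.01 |side 0.1 0.5 0.57 |side 0.1 0.6 0.01 |side 0.1 0.7 0.01 |side 0.2 0.2 0.01 |side 0.2 0.3 0.01 |side 0.2 0.4 0.56 |side 0.2 0.5 0.56 |side 0.2 0.6 0.32 |side 0.2 0.7 0.01 |side 0.3 0.2 0.05 |side 0.3 0.3 0.02 |side 0.3 0.4 0.01 |side 0.3 0.5 0.29 |side 0.3 0.6 0.29 |side 0.3 0.7 0.29 |side 0.4 0.2 0.07 |side 0.4 0.3 0.02 |side 0.4 0.4 0.02 |side 0.4 0.5 0.29 |side 0.4 0.6 0.29 |side 0.4 0.7 0.29 |side 0.5 0.2 0.07 |side 0.5 0.3 0.03 |side 0.5 0.4 0.22 |side 0.5 0.5 0.29 |side 0.5 0.6 0.29 |side 0.5 0.7 0.29 |side 0.6 0.2 0.05 |side 0.6 0.3 0.04 |side 0.6 0.4 0.12 |side 0.6 0.5 0.29 |side 0.6 0.6 0.29 |side 0.6 0.7 0.29 |side 0.7 0.2 0.1 |side 0.7 0.3 0.1 |side 0.7 0.4 0.05 |side 0.7 0.5 0.29 |side 0.7 0.6 0.29 |side 0.7 0.7 0.29 |
shift [355.9 181.6  81.3] turn [  0.    -0.   177.83] [ 0.    0.   -2.17]
t 1.7 q [ 1.49  0.04  0.08 -0.   -1.62 -0.33] p [0.2434 0.5484 0.2313] F [-0.1  0.2 -0.1] w 0.0858 g 0.0
```

Request:
move_arm --rows '[[[20,44,0],[0,0,0],1],[[40,88,0],[0,0,0],1],[[61,132,0],[0,0,0],1],[[105,142,0],[0,0,0],1],[[150,150,0],[0,0,0],1],[[195,157,0],[0,0,-2],1],[[240,164,0],[0,0,-2.2],1],[[285,171,20],[0,0,-2.2],1]]'

```text
t: 2.5
eef_pos: [0.4369, 0.2758, 0.2144]
tcp_rot: [-0.002, 0.982, -0.188, 0.002]
contact_force: [0.9, 0.8, 1.1]
gripper_width: 0.0855
grasp_force: 0.0
```

Run:
```python
from h import *
st(); rel((.495,.238,.12),-.38+np.pi/2)
```

```text
t 2.5 q [ 0.95 -0.19 -0.16  0.   -1.59  0.24] p [0.4369 0.2758 0.2144] F [0.9 0.8 1.1] w 0.0855 g 0.0
shift [67.7 14.1 94.5] turn [   0.25   -0.49 -179.94] [-0.31 -0.16  0.06]
```

Request:
move_arm --rows '[[[40,6,20],[0,0,0],1],[[71,13,50],[0,0,0],1],[[71,13,70],[0,0,0],1],[[71,13,70],[0,0,0],1],[[71,13,70],[0,0,0],1]]'

```text
t: 3.0
eef_pos: [0.4958, 0.2381, 0.1421]
tcp_rot: [0.0, 0.982, -0.188, 0.0]
contact_force: [-0.3, -0.3, 0.7]
gripper_width: 0.0852
grasp_force: 0.0
```

Run:
```python
from fit import *
st(); rel((.495,.238,.021),-.38+np.pi/2)
im,d=save("side","side1.png"); P=cloud("side",d)
cv2.imwrite("pics/s1.png",cv2.resize(im[100:220,230:390,::-1],None,fx=4,fy=4,interpolation=cv2.INTER_CUBIC))
```

```text
t 3.0 q [ 0.81 -0.09 -0.2   0.   -1.46  0.38] p [0.4958 0.2381 0.1421] F [-0.3 -0.3  0.7] w 0.0852 g 0.0
shift [ -0.8   0.3 121.1] turn [ 7.0000e-02  1.0000e-02 -1.7996e+02] [ 0.01 -0.04  0.04]
```

View pics/s1.png

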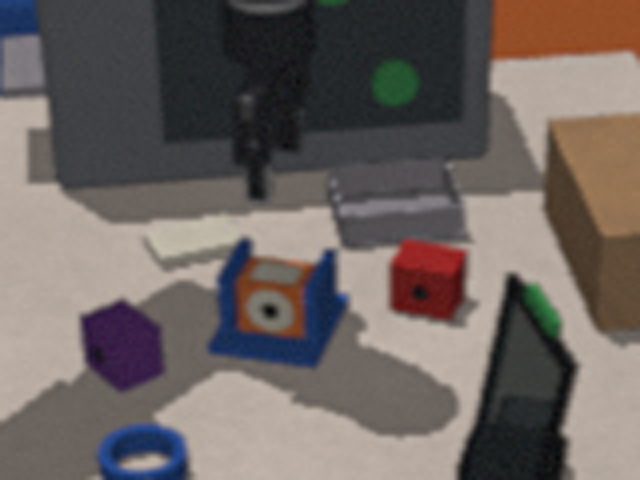

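The crop shows the orange cassette between the dock's walls at (270,300), with the gripper above and behind it and aligned. I'm descending.

Request:
move_arm --rows '[[[-1,0,30],[0,0,0],1],[[-1,0,60],[0,0,0],1],[[-1,0,85],[0,0,0],1],[[-1,0,105],[0,0,0],1],[[-1,0,117],[0,0,0],1],[[-1,0,121],[0,0,0],1],[[-1,0,121],[0,0,0],1],[[-1,0,121],[0,0,0],1]]'

```text
t: 3.85
eef_pos: [0.4954, 0.2391, 0.0219]
tcp_rot: [-0.001, 0.982, -0.188, 0.001]
contact_force: [-1.0, 0.1, -0.3]
gripper_width: 0.0857
grasp_force: 0.0
```

Request:
move_arm --rows '[[[0,0,0],[0,0,0],0.7],[[0,0,0],[0,0,0],0.6],[[0,0,0],[0,0,0],0.5],[[0,0,0],[0,0,0],0.4],[[0,0,0],[0,0,0],0.4],[[0,0,0],[0,0,0],0.4],[[0,0,0],[0,0,0],0.3],[[0,0,0],[0,0,0],0.3]]' --newtons 40

```text
t: 4.65
eef_pos: [0.4951, 0.2386, 0.0209]
tcp_rot: [-0.0, 0.982, -0.188, 0.0]
contact_force: [-1.8, -0.7, 5.6]
gripper_width: 0.0456
grasp_force: 43.0
```

Request:
move_arm --rows '[[[0,0,-5],[0,0,0],0.3],[[0,0,-15],[0,0,0],0.3],[[0,0,-35],[0,0,0],0.3],[[0,0,-60],[0,0,0],0.3],[[0,0,-85],[0,0,0],0.3],[[0,0,-100],[0,0,0],0.3],[[0,0,-100],[0,0,0],0.3],[[0,0,-100],[0,0,0],0.3]]'

```text
t: 5.45
eef_pos: [0.4943, 0.2384, 0.1193]
tcp_rot: [0.0, 0.982, -0.189, -0.001]
contact_force: [1.2, 0.3, -1.9]
gripper_width: 0.0455
grasp_force: 42.5
```

Run:
```python
from h import *
st(); rel((.50,.03,.05),.135+np.pi/2)
```

```text
t 5.45 q [ 0.82 -0.08 -0.24 -0.   -1.41  0.38] p [0.4943 0.2384 0.1193] F [ 1.2  0.3 -1.9] w 0.0455 g 42.5
shift [ 82.6 191.4  69.3] turn [ 1.0000e-01 -3.0000e-02  1.5052e+02] [ 2.000e-02  8.000e-02 -2.948e+01]
```

Request:
move_arm --rows '[[[10,23,0],[0,0,-4],0.3],[[23,53,0],[0,0,-9],0.3],[[37,86,0],[0,0,-14],0.3],[[51,119,0],[0,0,-19],0.3],[[65,150,0],[0,0,-24],0.3],[[77,178,10],[0,0,-28],0.3],[[82.6,191.4,25],[0,0,-29.5],0.3],[[82.6,191.4,45],[0,0,-29.5],0.3]]'

```text
t: 6.25
eef_pos: [0.5, 0.0281, 0.0737]
tcp_rot: [0.0, 0.998, 0.067, -0.001]
contact_force: [-0.4, 0.7, -1.8]
gripper_width: 0.0449
grasp_force: 42.5
```

Request:
move_arm --rows '[[[0,0,20],[0,0,0],0.3],[[0,0,30],[0,0,0],0.3],[[0,0,35],[0,0,0],0.3],[[0,0,35],[0,0,0],0.3],[[0,0,35],[0,0,0],0.3]]'

```text
t: 6.75
eef_pos: [0.501, 0.0303, 0.041]
tcp_rot: [0.0, 0.998, 0.068, 0.0]
contact_force: [-0.3, 0.2, -0.3]
gripper_width: 0.0454
grasp_force: 42.5
```

Run:
```python
from fit import *
st(); rel((.50,.03,.011),.135+np.pi/2)
for n in("side","top"):
    im,d=save(n,n+"2.png"); P=cloud(n,d)
    I=im.astype(int);m=(I[...,0]>I[...,2]+40)&(I[...,0]>I[...,1]+20)&(d>0)&(abs(P[...,0]-.5)<.06)&(abs(P[...,1]-.03)<.06)&(P[...,2]<.1)
    print(n,m.sum(),np.percentile(P[m],[3,50,97],axis=0).round(3).tolist())
```

```text
t 6.75 q [ 0.46 -0.17 -0.46  0.   -1.27  1.24] p [0.501  0.0303 0.041 ] F [-0.3  0.2 -0.3] w 0.0454 g 42.5
shift [-1.   0.1 30. ] turn [ 8.0000e-02  2.0000e-02 -1.7995e+02] [ 0.01 -0.05  0.05]
side 176 [[0.47, 0.001, 0.032], [0.482, 0.009, 0.063], [0.531, 0.046, 0.083]]Traceback (most recent call last):
  File "<stdin>", line 6, in <module>
    return _quantile_unchecked(
        a, q, axis, out, overwrite_input, method, keepdims, weights)
    return _ureduce(a,
                    func=_quantile_ureduce_func,
    ...<5 lines>...
                    overwrite_input=overwrite_input,
                    method=method)
    r = func(a, **kwargs)
    result = _quantile(arr,
                       quantiles=q,
    ...<2 lines>...
                       out=out,
                       weights=wgt)
    slices_having_nans = np.isnan(arr[-1, ...])
                                  ~~~^^^^^^^^^
IndexError: index -1 is out of bounds for axis 0 with size 0
```

Request:
move_arm --rows '[[[0,0,10],[0,0,0],0.3],[[0,0,18],[0,0,0],0.3],[[0,0,23],[0,0,0],0.3],[[0,0,26],[0,0,0],0.3],[[0,0,28],[0,0,0],0.3],[[0,0,29.5],[0,0,0],0.3],[[0,0,30],[0,0,0],0.3],[[0,0,30],[0,0,0],0.3]]'

```text
t: 7.65
eef_pos: [0.5008, 0.03, 0.0109]
tcp_rot: [0.0, 0.998, 0.068, 0.0]
contact_force: [-2.6, 0.3, 1.8]
gripper_width: 0.0453
grasp_force: 42.8
```

Request:
move_arm --rows '[[[0,0,0.3],[0,0,0],0.6],[[0,0,0],[0,0,0],0.8],[[0,0,0],[0,0,0],1],[[0,0,0],[0,0,0],1],[[0,0,0],[0,0,0],1],[[0,0,0],[0,0,0],1]]'

```text
t: 8.25
eef_pos: [0.5006, 0.0301, 0.0103]
tcp_rot: [0.0, 0.998, 0.068, -0.0]
contact_force: [-0.2, 0.1, -0.8]
gripper_width: 0.0851
grasp_force: 0.0
```

Request:
move_arm --rows '[[[0,0,-10],[0,0,0],1],[[0,0,-35],[0,0,0],1],[[0,0,-70],[0,0,0],1],[[0,0,-100],[0,0,8],1],[[0,0,-100],[0,0,16],1],[[0,0,-100],[0,0,24],1],[[0,0,-100],[0,0,32],1],[[0,0,-100],[0,0,40],1]]'

```text
t: 9.05
eef_pos: [0.5007, 0.0301, 0.1113]
tcp_rot: [-0.0, 0.96, -0.28, 0.0]
contact_force: [0.2, 0.4, 0.3]
gripper_width: 0.0848
grasp_force: 0.0
```

Request:
move_arm --rows '[[[0,0,0],[0,0,8],1],[[0,0,0],[0,0,16],1],[[0,0,0],[0,0,24],1],[[0,0,0],[0,0,32],1],[[0,0,0],[0,0,40],1],[[0,0,0],[0,0,50],1],[[0,0,0],[0,0,50],1],[[0,0,0],[0,0,50],1]]'

```text
t: 9.85
eef_pos: [0.5007, 0.0301, 0.1108]
tcp_rot: [-0.0, 0.754, -0.657, 0.0]
contact_force: [-0.7, -0.3, 0.3]
gripper_width: 0.0854
grasp_force: 0.0
```

Run:
```python
from fit import *
st(); rel((.50,.03,.014),.135)
im,d=save("side","side3.png"); P=cloud("side",d)
cv2.imwrite("pics/s3.png",cv2.resize(im[130:290,230:390,::-1],None,fx=3.5,fy=3.5,interpolation=cv2.INTER_CUBIC))
m=(d>0)&(abs(P[...,0]-.5)<.06)&(abs(P[...,1]-.03)<.06)&(P[...,2]<.07)&(P[...,2]>.006)
print(m.sum(),fit(P[m],CA,(.5,.03,[0,.135,.3])))
```

```text
t 9.85 q [ 0.46 -0.21 -0.37  0.   -1.41 -0.32] p [0.5007 0.0301 0.1108] F [-0.7 -0.3  0.3] w 0.0854 g 0.0
shift [-0.   0.7 96.8] turn [ 0.0000e+00 -5.0000e-02 -1.7981e+02] [-0.03 -0.    0.19]
406 (array([0.50113069, 0.02859917, 0.11244818, 0.00105898]), np.float64(1.257929473377887))
```

View pics/s3.png

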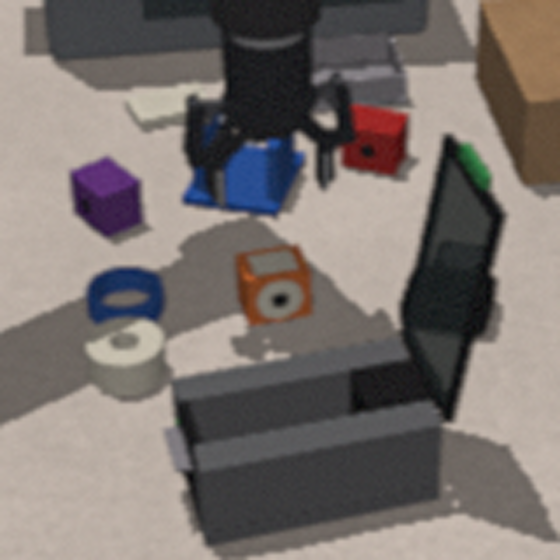

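The crop shows the cassette standing upright at (275,285), clear of everything. The gripper has turned so its jaws lie along the printer's x. Now I regrasp.

Request:
move_arm --rows '[[[0,0,25],[0,0,0],1],[[0,0,50],[0,0,0],1],[[0,0,75],[0,0,0],1],[[0,0,90],[0,0,0],1],[[0,0,96],[0,0,0],1],[[0,0,96],[0,0,0],1],[[0,0,96],[0,0,0],0.8]]'

```text
t: 10.6
eef_pos: [0.5013, 0.0302, 0.0154]
tcp_rot: [-0.0, 0.754, -0.657, 0.001]
contact_force: [-0.2, -0.2, -0.3]
gripper_width: 0.0731
grasp_force: 0.0
```

Request:
move_arm --rows '[[[0,0,0],[0,0,0],0.7],[[0,0,0],[0,0,0],0.6],[[0,0,0],[0,0,0],0.5],[[0,0,0],[0,0,0],0.5],[[0,0,0],[0,0,0],0.5],[[0,0,0],[0,0,0],0.5]]' --newtons 40

```text
t: 11.2
eef_pos: [0.5014, 0.0303, 0.0158]
tcp_rot: [-0.001, 0.754, -0.657, 0.001]
contact_force: [-1.4, 0.4, 5.3]
gripper_width: 0.0596
grasp_force: 45.3
```

Request:
move_arm --rows '[[[0,0,-5],[0,0,0],0.5],[[0,0,-20],[0,0,0],0.5],[[0,0,-45],[0,0,0],0.5],[[0,0,-75],[0,0,0],0.5],[[0,0,-105],[0,0,0],0.5],[[0,0,-130],[0,0,0],0.5],[[0,0,-130],[0,0,0],0.5],[[0,0,-130],[0,0,0],0.5]]'

```text
t: 12.0
eef_pos: [0.5004, 0.0303, 0.1441]
tcp_rot: [-0.0, 0.753, -0.658, -0.0]
contact_force: [-0.3, -0.3, -1.7]
gripper_width: 0.0595
grasp_force: 44.7
```

Run:
```python
from h import *
st(); c,s=np.cos(.135),np.sin(.135)
x,y=.4986-.02*c,-.196-.02*s; print(x,y); rel((x,y,.14),.135)
```

```text
t 12.0 q [ 0.46 -0.22 -0.32 -0.   -1.47 -0.33] p [0.5004 0.0303 0.1441] F [-0.3 -0.3 -1.7] w 0.0595 g 44.7
0.47878197337590905 -0.19869180622014698
shift [224.   52.4   4. ] turn [-7.0000e-02 -0.0000e+00 -1.7997e+02] [-0.    0.04  0.03]
```

Request:
move_arm --rows '[[[20,5,0],[0,0,0],0.5],[[55,13,0],[0,0,0],0.5],[[95,22,0],[0,0,0],0.5],[[135,31,0],[0,0,0],0.5],[[175,41,0],[0,0,0],0.5],[[207,48,0],[0,0,0],0.5],[[224,52.4,0],[0,0,0],0.5],[[224,52.4,0],[0,0,0],0.5]]'

```text
t: 12.8
eef_pos: [0.4775, -0.2006, 0.1422]
tcp_rot: [0.001, 0.752, -0.659, -0.001]
contact_force: [-0.3, 0.5, -1.6]
gripper_width: 0.0591
grasp_force: 44.7
```

Request:
move_arm --rows '[[[0,0,10],[0,0,0],0.5],[[0,0,20],[0,0,0],0.5],[[0,0,30],[0,0,0],0.5],[[0,0,30],[0,0,0],0.5],[[0,0,30],[0,0,0],0.5]]'

```text
t: 13.3
eef_pos: [0.4788, -0.1985, 0.114]
tcp_rot: [0.0, 0.754, -0.657, -0.0]
contact_force: [0.4, 0.1, -1.5]
gripper_width: 0.0598
grasp_force: 44.6
```

Run:
```python
from fit import *
st(); c,s=np.cos(.135),np.sin(.135)
x,y=.4986-.02*c,-.196-.02*s; rel((x,y,.031),.135)
im,d=save("side","side4.png"); P=cloud("side",d)
cv2.imwrite("pics/s4.png",cv2.resize(im[170:300,250:390,::-1],None,fx=4.5,fy=4.5,interpolation=cv2.INTER_CUBIC))
I=im.astype(int);m=(I[...,0]>I[...,2]+35)&(I[...,0]>I[...,1]+15)&(d>0)&(abs(P[...,0]-x)<.06)&(abs(P[...,1]-y)<.06)&(P[...,2]<.2)
if m.sum(): print(m.sum(),np.percentile(P[m],[3,50,97],axis=0).round(3).tolist())
```

```text
t 13.3 q [-0.   -0.16 -0.32  0.   -1.41  0.14] p [ 0.4788 -0.1985  0.114 ] F [ 0.4  0.1 -1.5] w 0.0598 g 44.6
shift [ 0.1 -0.  83. ] turn [ 1.0000e-02  7.0000e-02 -1.7992e+02] [ 0.05 -0.01  0.08]
355 [[0.451, -0.227, 0.1], [0.476, -0.219, 0.144], [0.511, -0.177, 0.152]]
```

View pics/s4.png

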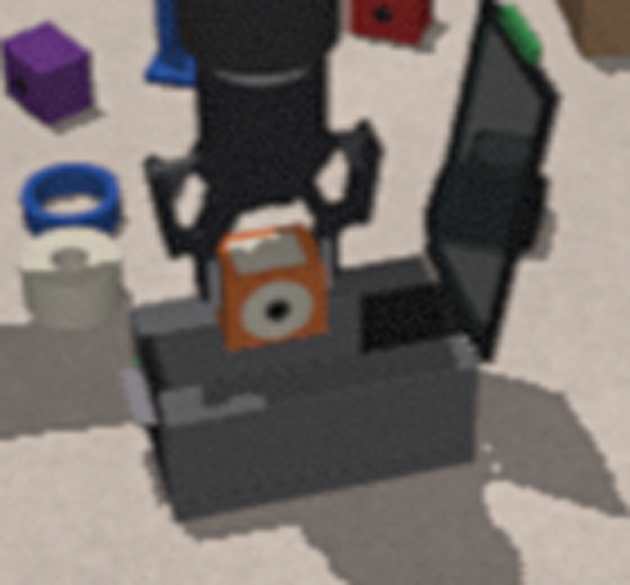

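The crop shows the cassette held upright at (272,290), over the well. Next I compare the cassette with the printer in the same camera, to remove calibration bias.

Run:
```python
from fit import *
z=np.load("/tmp/side.npz");im,d=z["im"],z["d"];P=cloud("side",d);p,_=tool()
I=im.astype(int)
col=(I[...,0]>I[...,2]+30)|((I.min(2)>130))
m=col&(d>0)&(abs(P[...,0]-p[0])<.045)&(abs(P[...,1]-p[1])<.04)&(P[...,2]<.16)&(P[...,2]>.09)
q=P[m]-[0,0,p[2]-.0155]
print(m.sum(),fit(q,CA,(p[0],p[1],[.135])),p)
m=(d>0)&(P[...,0]>.38)&(P[...,0]<.66)&(P[...,1]>-.29)&(P[...,1]<-.1)&(P[...,2]>.012)&(P[...,2]<.086)
print(fit(P[m],PR,(.5,-.195,[.135])))
# cheek outlines in the initial clouds: y' histogram at top height
for n,e in (("top",(.4982,-.1954)),("side",(.4987,-.1963))):
    print(n)
```

```text
361 (array([ 4.79009734e-01, -1.99575947e-01,  1.37726538e-01,  2.91964436e-04]), np.float64(1.0426812412658928)) [ 0.47910883 -0.19872624  0.11456602]
(array([ 0.49871393, -0.19633991,  0.1345983 ,  0.00099451]), np.float64(1.1380708179317134))
top
side
```

Request:
move_arm --rows '[[[-0.6,0,12],[0,0,0],0.5],[[-0.6,0,24],[0,0,0],0.5],[[-0.6,0,36],[0,0,0],0.5],[[-0.6,0,46],[0,0,0],0.5],[[-0.6,0,56],[0,0,0],0.5],[[-0.6,0,64],[0,0,0],0.5],[[-0.6,0,70],[0,0,0],0.5],[[-0.6,0,73],[0,0,0],0.5]]'

```text
t: 14.15
eef_pos: [0.4786, -0.1984, 0.0406]
tcp_rot: [0.0, 0.753, -0.658, -0.0]
contact_force: [-0.2, -0.2, -1.0]
gripper_width: 0.0597
grasp_force: 44.6
```

Request:
move_arm --rows '[[[0,0,3],[0,0,0],0.5],[[0,0,5],[0,0,0],0.5],[[0,0,7],[0,0,0],0.5],[[0,0,8],[0,0,0],0.5],[[0,0,9],[0,0,0],0.5],[[0,0,9],[0,0,0],0.5]]'

```text
t: 14.75
eef_pos: [0.4788, -0.1984, 0.0323]
tcp_rot: [0.0, 0.753, -0.658, 0.0]
contact_force: [0.0, -0.1, -2.0]
gripper_width: 0.0593
grasp_force: 44.6
```

Request:
move_arm --rows '[[[0,0,0.5],[0,0,0],0.5],[[0,0,1],[0,0,0],0.5],[[0,0,1.5],[0,0,0],0.5],[[0,0,1.5],[0,0,0],0.5]]'

```text
t: 15.15
eef_pos: [0.4788, -0.1984, 0.0308]
tcp_rot: [0.0, 0.753, -0.658, 0.0]
contact_force: [0.3, -0.4, -1.2]
gripper_width: 0.0592
grasp_force: 44.6
```

Request:
move_arm --rows '[[[0,0,0.4],[0,0,0],0.5],[[0,0,0.8],[0,0,0],0.5],[[0,0,0.8],[0,0,0],0.5]]'

```text
t: 15.45
eef_pos: [0.4789, -0.1985, 0.0308]
tcp_rot: [0.0, 0.753, -0.658, 0.0]
contact_force: [-3.8, 3.2, 6.0]
gripper_width: 0.0595
grasp_force: 45.3
```

Request:
move_arm --rows '[[[0,0,0],[0,0,0],0.75],[[0,0,0],[0,0,0],0.8],[[0,0,0],[0,0,0],0.9],[[0,0,0],[0,0,0],0.9],[[0,0,0],[0,0,0],0.9]]'

```text
t: 15.95
eef_pos: [0.4788, -0.1984, 0.0299]
tcp_rot: [0.0, 0.753, -0.658, 0.0]
contact_force: [0.2, -0.0, -0.2]
gripper_width: 0.0768
grasp_force: 0.0
```

Request:
move_arm --rows '[[[0,0,-5],[0,0,0],0.9],[[0,0,-20],[0,0,0],0.9],[[0,0,-45],[0,0,0],0.9],[[0,0,-80],[0,0,0],0.9],[[0,0,-115],[0,0,0],0.9],[[0,0,-150],[0,0,0],0.9],[[0,0,-190],[0,0,0],0.9],[[0,0,-200],[0,0,0],0.9]]'

```text
t: 16.75
eef_pos: [0.4801, -0.1993, 0.2371]
tcp_rot: [-0.002, 0.753, -0.658, 0.004]
contact_force: [-0.2, -0.3, 0.1]
gripper_width: 0.0769
grasp_force: 0.0
```

Run:
```python
from fit import *
st()
im,d=save("top","top5.png"); P=cloud("top",d)
im2,d2=save("side","side5.png")
a=cv2.resize(im[130:260,340:440],None,fx=4,fy=4,interpolation=cv2.INTER_CUBIC);b=cv2.resize(im2[150:280,260:360],None,fx=4,fy=4,interpolation=cv2.INTER_CUBIC)
cv2.imwrite("pics/s5.png",np.hstack([a,b])[...,::-1])
for n,dd in(("top",d),("side",d2)):
    P=cloud(n,dd); q=(P-[.4986,-.1955,.0015]);c,s=np.cos(.135),np.sin(.135)
    X=c*q[...,0]+s*q[...,1];Y=-s*q[...,0]+c*q[...,1]
    m=(dd>0)&(abs(X+20)<99)&(abs(X+.02)<.027)&(abs(Y)<.02)&(q[...,2]<.1)
    print(n,m.sum(),np.percentile(q[...,2][m],[10,50,90]).round(4))
# cover
for n,dd in(("top",d),("side",d2)):
    P=cloud(n,dd); m=(dd>0)&(P[...,0]>.57)&(P[...,0]<.7)&(P[...,1]>-.27)&(P[...,1]<-.09)&(P[...,2]>.1)&(P[...,2]<.29); v=P[m];print(n,m.sum(),np.linalg.svd(v-v.mean(0))[2][2].round(3),np.percentile(v,[1,99],axis=0).round(3).tolist())
```

```text
t 16.75 q [-0.   -0.18 -0.12  0.   -1.63  0.14] p [ 0.4801 -0.1993  0.2371] F [-0.2 -0.3  0.1] w 0.0769 g 0.0
top 5 [0.0629 0.0645 0.0674]
side 151 [0.0628 0.065  0.067 ]
top 901 [-0.976 -0.127  0.179] [[0.601, -0.234, 0.128], [0.637, -0.123, 0.282]]
side 1317 [-0.974 -0.148  0.169] [[0.593, -0.239, 0.102], [0.636, -0.125, 0.28]]
```

View pics/s5.png

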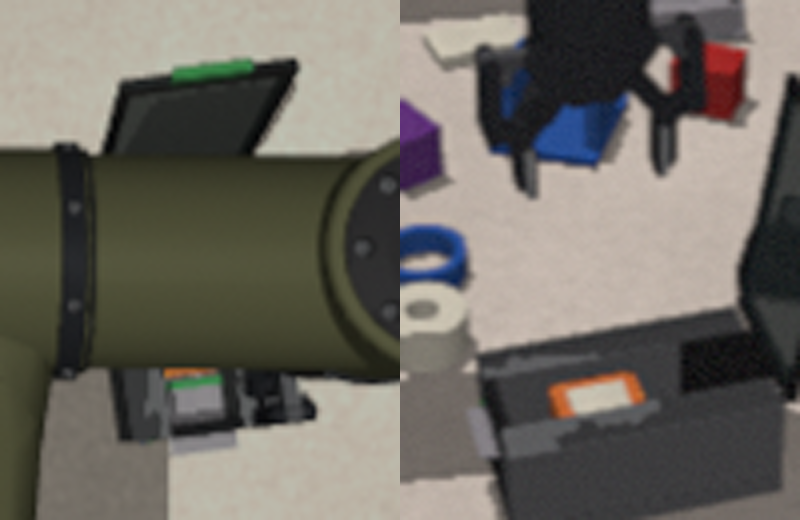

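The two views show the cassette lying flat in the well at (597,397) in the right half. Its top is at about 65 mm, as it should be when seated. The cover still leans back with its green lip at (212,70). I'll raise the tool, close it and turn it a quarter, then go behind the cover.

Request:
move_arm --rows '[[[0,0,-20],[0,0,8],0.5],[[0,0,-40],[0,0,16],0],[[0,0,-60],[0,0,24],0],[[0,0,-80],[0,0,32],0],[[0,0,-95],[0,0,40],0],[[0,0,-105],[0,0,48],0],[[0,0,-105],[0,0,56],0],[[0,0,-105],[0,0,64],0]]' --newtons 20

```text
t: 17.65
eef_pos: [0.4787, -0.1981, 0.334]
tcp_rot: [-0.001, -0.288, 0.958, 0.0]
contact_force: [-0.7, -0.5, -0.1]
gripper_width: 0.0
grasp_force: 0.0
```

Request:
move_arm --rows '[[[0,0,0],[0,0,8],0],[[0,0,0],[0,0,16],0],[[0,0,0],[0,0,24],0],[[0,0,0],[0,0,26],0],[[0,0,0],[0,0,26],0],[[0,0,0],[0,0,26],0]]'

```text
t: 18.25
eef_pos: [0.4787, -0.1982, 0.3342]
tcp_rot: [-0.001, -0.068, 0.998, 0.0]
contact_force: [-0.3, -0.4, 0.1]
gripper_width: 0.0003
grasp_force: 0.0
```

```bash
cat >> h.py <<'E'
def W(px,z,py=0):
    c,s=np.cos(.135),np.sin(.135); return np.array([.4986+px/1e3*c-py/1e3*s,-.1955+px/1e3*s+py/1e3*c,z/1e3])
E
python3 - <<'E'
from h import *
st(); rel(W(165,340),.135+np.pi/2)
K,M,t=cal("side");z=manip.cut_out
print("lip tip th=1.745 should be",W(95-202*np.cos(1.745),80+202*np.sin(1.745)))
E
```

```text
t 18.25 q [-0.   -0.14  0.1  -0.   -1.81 -1.43] p [ 0.4787 -0.1982  0.3342] F [-0.3 -0.4  0.1] w 0.0003 g 0.0
shift [-185.1   -0.3   -6.1] turn [ 0.02 -0.08  0.1 ] [ 1.200e-01  3.000e-02 -1.799e+02]
lip tip th=1.745 should be [ 0.6274285  -0.17800172  0.2789427 ]
```

Request:
move_arm --rows '[[[-25,0,-6],[0,0,0],0],[[-55,0,-6],[0,0,0],0],[[-85,0,-6],[0,0,0],0],[[-115,0,-6],[0,0,0],0],[[-145,0,-6],[0,0,0],0],[[-170,0,-6],[0,0,0],0],[[-185,0,-6],[0,0,0],0],[[-185,0,-6],[0,0,0],0]]'

```text
t: 19.05
eef_pos: [0.6635, -0.1727, 0.338]
tcp_rot: [-0.002, -0.069, 0.998, 0.0]
contact_force: [0.2, -0.1, -0.9]
gripper_width: -0.0
grasp_force: 0.0
```

Run:
```python
from h import *
st(); rel(W(165,255),.135+np.pi/2)
im,d=save("side","side6.png")
cv2.imwrite("pics/s6.png",cv2.resize(im[90:290,250:410,::-1],None,fx=3,fy=3,interpolation=cv2.INTER_CUBIC))
```

```text
t 19.05 q [ 0.04  0.33  0.61 -0.   -1.85 -1.47] p [ 0.6635 -0.1727  0.338 ] F [ 0.2 -0.1 -0.9] w -0.0 g 0.0
shift [ 1.1 -0.5 83. ] turn [ 0.05 -0.23  0.12] [ 3.6000e-01  9.0000e-02 -1.7988e+02]
```

View pics/s6.png

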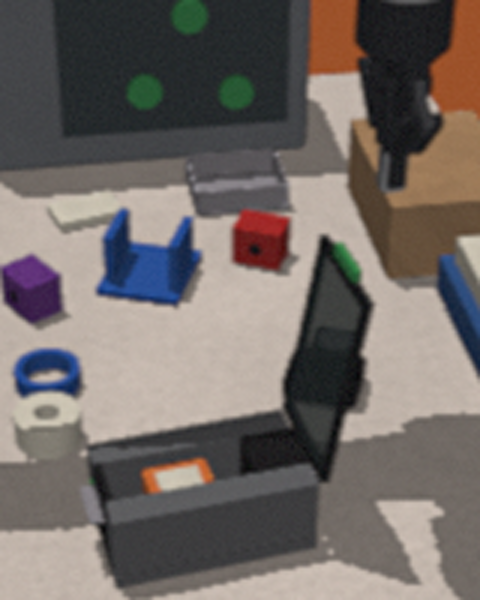

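The crop shows the closed fingertips at (393,185), behind and above the green lip at (345,262). The cassette is in the well at (178,478). Next I lower behind the lip and compute the arc.

Request:
move_arm --rows '[[[1,0,20],[0,0,0],0],[[1,0,45],[0,0,0],0],[[1,0,70],[0,0,0],0],[[1,0,80],[0,0,0],0],[[1,0,80],[0,0,0],0]]'

```text
t: 19.6
eef_pos: [0.6601, -0.1736, 0.26]
tcp_rot: [-0.001, -0.068, 0.998, 0.0]
contact_force: [-0.5, -1.5, 0.5]
gripper_width: -0.0002
grasp_force: 0.0
```

```bash
cat >> h.py <<'E'
def arc(th,r=180.,w=11.):
    if th>np.pi/2: return 95-202*np.cos(th)+8.5*np.sin(th)+w,80+r
    return 95-r*np.cos(th)+8.5*np.sin(th)+w,80+r*np.sin(th)+8.5*np.cos(th)
def plan(ths,r=180.,w=11.):
    p,_=tool(); 
    for th in ths:
        x,z=arc(th,r,w); s=tool()[1].inv().apply(W(x,z)-p)*1000; print(round(th,3),s.round(1).tolist())
E
python3 - <<'E'
from h import *
st(); plan(np.arange(1.745,-.01,-.06))
E
```

```text
t 19.6 q [ 0.03  0.27  0.39 -0.   -1.7  -1.47] p [ 0.6601 -0.1736  0.26  ] F [-0.5 -1.5  0.5] w -0.0002 g 0.0
1.745 [13.6, 0.1, -0.0]
1.685 [25.5, 0.1, 0.0]
1.625 [37.6, 0.1, 0.0]
1.565 [49.5, 0.1, 0.0]
1.505 [60.3, 0.1, -0.1]
1.445 [71.1, 0.1, 0.5]
1.385 [81.9, 0.1, 1.7]
1.325 [92.5, 0.1, 3.5]
1.265 [103.1, 0.1, 6.0]
1.205 [113.4, 0.1, 9.1]
1.145 [123.6, 0.1, 12.8]
1.085 [133.5, 0.1, 17.1]
1.025 [143.1, 0.1, 22.0]
0.965 [152.4, 0.1, 27.5]
0.905 [161.4, 0.1, 33.5]
0.845 [170.0, 0.1, 40.1]
0.785 [178.2, 0.1, 47.1]
0.725 [186.0, 0.1, 54.7]
0.665 [193.2, 0.1, 62.6]
0.605 [200.0, 0.1, 71.1]
0.545 [206.3, 0.1, 79.9]
0.485 [212.1, 0.1, 89.0]
0.425 [217.2, 0.1, 98.5]
0.365 [221.8, 0.1, 108.3]
0.305 [225.9, 0.1, 118.3]
0.245 [229.3, 0.1, 128.6]
0.185 [232.0, 0.1, 139.0]
0.125 [234.2, 0.1, 149.6]
0.065 [235.7, 0.1, 160.3]
0.005 [236.5, 0.1, 171.1]
```

Request:
move_arm --rows '[[[8,0,0],[0,0,0],0],[[14,0,0],[0,0,0],0],[[20,0,0],[0,0,0],0],[[26,0,0],[0,0,0],0],[[32,0,0],[0,0,0],0],[[38,0,0],[0,0,0],0],[[44,0,0],[0,0,0],0],[[50,0,0],[0,0,0],0]]'

```text
t: 20.4
eef_pos: [0.6111, -0.1803, 0.2609]
tcp_rot: [-0.0, -0.068, 0.998, 0.0]
contact_force: [4.2, -0.2, 4.1]
gripper_width: -0.0002
grasp_force: 1.9
```

```bash
cat > cov.py <<'E'
from h import *
def cover():
    im,d=manip.read_camera("side"); r=manip.cut_out("side","cover"); st()
    if r:
        P=cloud("side",d)-[.4986,-.1963,.0015]; m=r[0]["pixels"]&(d>0); P=P[m]; c,s=np.cos(.135),np.sin(.135)
        X=c*P[:,0]+s*P[:,1]-.095; Y=-s*P[:,0]+c*P[:,1]; Z=P[:,2]-.08; k=(abs(Y)<.06)&(np.hypot(X,Z)>.06)&(np.hypot(X,Z)<.21)
        print("theta med",np.percentile(np.arctan2(Z[k],-X[k]),[10,50,90]).round(3),"conf",r[0]["conf"],k.sum())
cover()
E
python3 cov.py
```

```text
t 20.5 q [ 0.03  0.14  0.25 -0.   -1.68 -1.46] p [ 0.6105 -0.1804  0.2608] F [ 0.8  0.4 -0.2] w -0.0002 g 0.2
theta med [1.566 1.575 1.603] conf 0.57 815
```

Request:
move_arm --rows '[[[10,0,0],[0,0,0],0],[[21,0,0.5],[0,0,0],0],[[32,0,2],[0,0,0],0],[[42.5,0,3.5],[0,0,0],0],[[53,0,6],[0,0,0],0],[[63.5,0,9],[0,0,0],0],[[73.5,0,13],[0,0,0],0],[[83.5,0,17],[0,0,0],0]]'

```text
t: 21.3
eef_pos: [0.528, -0.1914, 0.2435]
tcp_rot: [-0.0, -0.068, 0.998, 0.0]
contact_force: [3.8, 1.0, -0.5]
gripper_width: -0.0001
grasp_force: 1.5
```

```bash
python3 cov.py; python3 -c "
from h import *
plan([1.085,.965])"
```

```text
t 21.4 q [ 0.01 -0.06  0.01 -0.   -1.64 -1.44] p [ 0.5271 -0.1917  0.2436] F [-0.3 -0.1  0.7] w 0.0001 g 0.0
theta med [1.106 1.139 1.187] conf 0.65 321
1.085 [-0.7, 0.1, 0.4]
0.965 [18.3, 0.1, 10.8]
```

Request:
move_arm --rows '[[[9.6,0,5],[0,0,0],0],[[19,0,10.5],[0,0,0],0],[[28,0,16.5],[0,0,0],0],[[36.5,0,23],[0,0,0],0],[[44.7,0,30],[0,0,0],0],[[52.5,0,37.7],[0,0,0],0],[[59.7,0,45.6],[0,0,0],0],[[66.5,0,54],[0,0,0],0]]'

```text
t: 22.2
eef_pos: [0.4624, -0.2009, 0.1902]
tcp_rot: [0.0, -0.068, 0.998, -0.0]
contact_force: [-0.3, -0.7, 3.0]
gripper_width: -0.0001
grasp_force: 1.4
```

```bash
python3 cov.py; python3 -c "
from h import *
plan([.605,.545,.485,.425,.365,.305])"
```

```text
t 22.3 q [-0.01 -0.22 -0.23 -0.   -1.56 -1.43] p [ 0.4617 -0.2006  0.1888] F [0.  0.4 0.8] w -0.0003 g 0.0
theta med [0.649 0.682 0.732] conf 0.93 949
0.605 [0.0, 0.1, -0.6]
0.545 [6.3, 0.1, 8.2]
0.485 [12.0, 0.1, 17.4]
0.425 [17.2, 0.1, 26.9]
0.365 [21.8, 0.1, 36.6]
0.305 [25.8, 0.1, 46.7]
```

Request:
move_arm --rows '[[[4,0,5.5],[0,0,0],0],[[8,0,11.5],[0,0,0],0],[[12,0,17.5],[0,0,0],0],[[15.5,0,23.5],[0,0,0],0],[[18.5,0,29.5],[0,0,0],0],[[21,0,35],[0,0,0],0],[[23.5,0,41],[0,0,0],0],[[26,0,47],[0,0,0],0]]'

```text
t: 23.1
eef_pos: [0.4369, -0.2041, 0.1425]
tcp_rot: [-0.0, -0.068, 0.998, -0.0]
contact_force: [-0.8, 0.2, 3.2]
gripper_width: 0.0
grasp_force: 1.3
```

```bash
python3 cov.py; python3 -c "
from h import *
plan([.305,.245,.185,.125,.065,.04,.02,0])"
```

```text
t 23.2 q [-0.02 -0.27 -0.37 -0.   -1.48 -1.42] p [ 0.4366 -0.2039  0.1417] F [-0.5  0.4  0.2] w -0.0 g 0.0
theta med [0.349 0.376 0.427] conf 0.66 1221
0.305 [0.6, -0.0, -0.4]
0.245 [4.0, -0.0, 9.8]
0.185 [6.8, -0.0, 20.3]
0.125 [9.0, -0.0, 30.9]
0.065 [10.5, -0.0, 41.6]
0.04 [10.9, -0.0, 46.1]
0.02 [11.2, -0.0, 49.7]
0 [11.4, -0.0, 53.3]
```

Request:
move_arm --rows '[[[2,0,5],[0,0,0],0],[[4,0,10],[0,0,0],0],[[5.5,0,15],[0,0,0],0],[[7,0,20],[0,0,0],0],[[8,0,25],[0,0,0],0],[[9,0,30],[0,0,0],0],[[10,0,34],[0,0,0],0],[[10,0,38],[0,0,0],0]]'

```text
t: 24.0
eef_pos: [0.4268, -0.2055, 0.1046]
tcp_rot: [-0.001, -0.068, 0.998, -0.0]
contact_force: [-0.6, 0.2, 1.3]
gripper_width: -0.0002
grasp_force: 1.2
```

Request:
move_arm --rows '[[[0.5,0,2],[0,0,0],0],[[0.5,0,4],[0,0,0],0],[[0.5,0,6],[0,0,0],0],[[0.5,0,7.5],[0,0,0],0],[[0.5,0,9],[0,0,0],0],[[0.5,0,10.5],[0,0,0],0]]'

```text
t: 24.6
eef_pos: [0.4267, -0.2056, 0.0944]
tcp_rot: [-0.0, -0.068, 0.998, -0.0]
contact_force: [-2.0, -0.9, 2.3]
gripper_width: 0.0
grasp_force: 1.2
```

Request:
move_arm --rows '[[[0,0,1],[0,0,0],0],[[0,0,2],[0,0,0],0],[[0,0,3],[0,0,0],0],[[0,0,3.8],[0,0,0],0],[[0,0,4.5],[0,0,0],0],[[0,0,4.5],[0,0,0],0]]'

```text
t: 25.2
eef_pos: [0.4269, -0.2054, 0.0899]
tcp_rot: [0.0, -0.068, 0.998, 0.0]
contact_force: [-1.3, -0.7, 2.0]
gripper_width: 0.0003
grasp_force: 0.6
```

Request:
move_arm --rows '[[[0,0,0.5],[0,0,0],0],[[0,0,1],[0,0,0],0],[[0,0,1.5],[0,0,0],0],[[0,0,1.5],[0,0,0],0]]'

```text
t: 25.6
eef_pos: [0.4269, -0.2054, 0.0886]
tcp_rot: [0.0, -0.068, 0.998, -0.0]
contact_force: [-1.3, 0.1, 2.3]
gripper_width: -0.0002
grasp_force: 1.5
```

Request:
move_arm --rows '[[[0,0,0.4],[0,0,0],0],[[0,0,0.8],[0,0,0],0],[[0,0,0.8],[0,0,0],0]]'

```text
t: 25.9
eef_pos: [0.4268, -0.2055, 0.0886]
tcp_rot: [0.0, -0.068, 0.998, -0.0]
contact_force: [-3.7, 1.1, 6.6]
gripper_width: -0.0001
grasp_force: 3.7
```

The cover has stopped at 88.6 mm with the force rising, so it is on its stop. I'm backing off straight up, then checking.

Request:
move_arm --rows '[[[0,0,-5],[0,0,0],0],[[0,0,-20],[0,0,0],0],[[0,0,-50],[0,0,0],0],[[0,0,-90],[0,0,0],0],[[0,0,-130],[0,0,0],0],[[0,0,-160],[0,0,0],0],[[0,0,-160],[0,0,0],0],[[0,0,-160],[0,0,0],0]]'

```text
t: 26.7
eef_pos: [0.4272, -0.2053, 0.2488]
tcp_rot: [0.001, -0.068, 0.998, 0.0]
contact_force: [0.0, 0.7, 0.3]
gripper_width: 0.0002
grasp_force: 0.0
```

Run:
```python
from h import *
im,d=save("side","side9.png"); st()
P=cloud("side",d)-[.4986,-.1963,.0012]; c,s=np.cos(.135),np.sin(.135)
X=c*P[...,0]+s*P[...,1];Y=-s*P[...,0]+c*P[...,1];Z=P[...,2]
for x in range(-90,91,30):
    m=(d>0)&(abs(X-x/1e3)<.01)&(abs(Y)<.045)&(Z>.03)&(Z<.13); print(x,m.sum(),np.median(Z[m]).round(4) if m.sum() else "")
cv2.imwrite("pics/s9.png",cv2.resize(im[130:340,230:390,::-1],None,fx=2.8,fy=2.8,interpolation=cv2.INTER_CUBIC))
```

```text
t 26.75 q [-0.02 -0.3  -0.19 -0.   -1.68 -1.41] p [ 0.4268 -0.2052  0.2475] F [-0.5  0.6 -1.4] w 0.0002 g 0.0
-90 196 0.0873
-60 164 0.0884
-30 161 0.0882
0 158 0.0883
30 153 0.0881
60 157 0.0882
90 120 0.0882
```

View pics/s9.png

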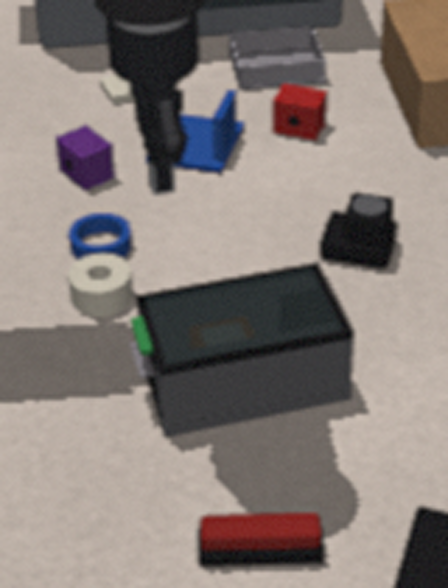

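The cover is flat, with its outer face at 88 mm along its whole length. The cassette shows through it at (222,330), and the bystanders are where they were.

```bash
python3 -c "
from bench import manip
print(manip.close_job())"
```

```text
the job is handed in; nothing more can be done
None
```

The job is handed in: the cassette sits flat on the well floor between the ribs, the cover is gently and fully shut, nothing else on the table looks moved, and it took about 27 s.

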